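# Find the full canister by feel and set it on the kitchen scale

### The job

Three identical closed canisters stand under the spice ledge; one is full, the other two are almost empty, and only their weight tells them apart. First swing the lamp arm right clear of the kitchen scale, then lift the canisters to feel which is the full one, and set that one gently upright on the middle of the scale. Put no almost empty canister down on the scale: leave those two standing upright in their places, and leave the mug, the pepper mill and the oil bottle alone.

Things in the scene. Friction and masses are not known exactly. Their poses are not given: they have to be found in the camera images.
- canister_1: one of three identical round canisters, white with a pale wooden lid fixed on: 62 mm diameter, 130 mm tall, straight sides; origin at the centre of its underside, z up along its axis. Stands under the ledge. The full one weighs 0.64 to 0.76 kg in all, an almost empty one about 0.28 kg; which one is full differs from time to time and cannot be seen.
- canister_2: one of three identical round canisters, white with a pale wooden lid fixed on: 62 mm diameter, 130 mm tall, straight sides; origin at the centre of its underside, z up along its axis. Stands under the ledge. The full one weighs 0.64 to 0.76 kg in all, an almost empty one about 0.28 kg; which one is full differs from time to time and cannot be seen.
- canister_3: one of three identical round canisters, white with a pale wooden lid fixed on: 62 mm diameter, 130 mm tall, straight sides; origin at the centre of its underside, z up along its axis. Stands under the ledge. The full one weighs 0.64 to 0.76 kg in all, an almost empty one about 0.28 kg; which one is full differs from time to time and cannot be seen.
- ledge: fixed wooden spice ledge on brass posts. Origin on the counter under the board's middle; y runs along it, x away from the robot. Board 45 mm deep, 420 long, underside 220 mm up (jars on it reach 295). Posts 14 mm thick at x +5, y -195 and +195 mm. Canisters stand at x about -17, y about -120, 0, 120 mm: the board covers their axes; reach in under it from -x, tilted about 30 degrees.
- scale_centre (a point): centre of the top face of the kitchen scale's square steel platform (unloaded), 52 mm above the counter; the platform is 140 mm square, 8 mm thick, on a blue housing 160 mm square; axes as the scale's housing, z up. The scale is fixed to the counter.
- scale_platform (a joint): sinking of the scale's spring platform in m: 0 unloaded, at most 0.014; about 600 N/m after about 0.5 N: some 3 to 4.5 mm under an almost empty canister, 8 to 12 mm under the full one.
- lamp_stand: fixed brass lamp stand: round foot 100 mm across and 18 mm high, post 18 mm thick up to 318 mm. Origin at the centre of the underside of the foot, which lies under the vertical hinge of the arm; its x axis is the direction of the arm at joint 0.
- lamp_arm (a joint): angle of the lamp arm about its post, rad: 0 along the stand's x axis, growing as it swings clockwise seen from above (its lamp end then moves away from the robot, +x); free from -1.5 to 1.5, about 0.2 N m of friction holds it where it is left.
- lamp_shade (a point): centre of the white lamp shade at the arm's end, 230 mm from the hinge, 200 mm above the counter. Shade: 90 mm diameter from 170 to 225 mm above the counter, narrowing to 60 mm at 245 mm; above it a 12 mm stem up to the level 12 mm brass arm at 330 mm. At the start it hangs over the scale. Push it by its side.
- mug: blue mug with a handle, 80 mm diameter, 90 mm tall, origin at the centre of its underside; leave alone.
- pepper_mill: dark wooden pepper mill, 54 mm diameter, 130 mm tall, origin at the centre of its underside; leave alone.
- oil_bottle: green oil bottle, 64 mm diameter, 200 mm tall, origin at the centre of its underside; leave alone.
There are look-alikes about, which are no part of the job. Leave any orange look-alike of the canister_3 alone.

How it is judged:
By the outcome, as a careful person would: the job done as asked, in the order asked, and still so for the second after the job is handed in, with the robot touching nothing.
It also fails if it takes over 72 s, if anything falls off the work surface, if the arm or the gripper's body presses on something with over 40 N, if the wrist force passes 120 N, or if a joint passes its speed limit or range.

### The arm

A 7-joint arm with a two-finger parallel gripper is mounted at the origin on the work surface. World frame = base frame: x ahead of the robot, y to its left, z up, the work surface at z = 0. Lengths are in m, angles in rad, forces in N, time in s.
With the tool pointing down it reaches from about 0.425 to 0.875 m from the base axis. Payload 8.4 kg.
Tool frame: the origin (TCP) lies on the centre line of the jaws, within the pads' length; the fingertips stand arm.tcp_to_tips ahead of it and the grasp point (between the pads) lies 8 mm behind it (arm.tcp_to_tips is the distance from the TCP to the fingertips, in m); z points along the fingers, y is the line along which they close (so a half turn about z gives the same grasp; the last joint's range is limited). The gripper opens to 85 mm and grips with 20 to 120 N. Pads are 22 mm wide; open, the fingers measure 114 mm over their backs; the gripper's body (76 mm by 85 mm) begins 54 mm behind the grasp point. The pads swing forward as they close: fully open they stand 13 mm farther back than shut.
Start: joints at [1.152, 0.333, 0.04, 1.465, -0.013, 1.343, -0.059], TCP at [0.204, -0.617, 0.242] pointing down, gripper open.
Joint ranges: [-2.58, 2.58], [-0.38, 2.09], [-1.3, 1.39], [0.25, 2.4], [-1.5, 4.64], [0.08, 2.09], [-2.65, 2.65]. Speed limits (rad/s): [2.22, 2.22, 2.79, 2.79, 3.14, 3.14, 3.14].

### API

Orientations are given as a unit quaternion [x, y, z, w].
In Python, from cell import arm, snapshot, calibration, workorder gives the robot as it stands.
- The arm moves only by the tool apply_moves, never from a script. Its argument "deltas" is a list of rows, each a list of 6 numbers: the shift along the tool's x, y, z in units of 300 mm (1.0 is 300 mm), then the turn, a rotation vector about the tool's x, y, z in units of 60 degrees (1.0 is 60 degrees). In form: [[x, y, z, wx, wy, wz], ...]. A call has 1 to 12 rows; each row is the pose to reach, as a shift and turn from the pose commanded when the call began, along the tool's axes at that moment; what a row does not reach only later rows make up. A row lasts 1/8 s, in which the tool goes at most 62.5 mm and 10.7 degrees, less where a joint would pass 70% of its speed; a pose out of reach is approached as far as the arm can. A call with a number of a shift or a turn outside -1 to 1 is refused whole. A call with a gripper value outside its range is refused whole. "fingers" is the opening, from -1 (shut) to 1 (fully open), set as the call begins (left out, the last holds). The fingers move at their own pace and stop on an object; the grip force is fixed at half the most. Time passes only in rows, so rows that repeat a pose let the fingers close. It gives the time, the measured TCP pose, the force, the opening and the grip force at its end, in the units of the state.
- arm.read_state(): the state, without advancing time (a new reading comes with each control period).
- snapshot(name): name is "side" or "top" or "wrist"; returns the picture (420x560x3 uint8, red, green, blue); there is no depth.
- calibration(name): a dict with "vertical_fov" (degrees; the focal length in pixels is half the picture's height over the tangent of half this angle, whatever the lens; pixels are square), "cx", "cy" (the principal point, pixels), "world_from_camera" (4x4, takes a point from camera to world coordinates); the wrist camera has in their place "hand_eye" (4x4, takes a point from camera to tool coordinates, whose origin is the TCP and whose axes are the flange's). Camera axes: x right, y down, z forward; pixel columns grow to the right and rows downward; lengths in m; the calibration is good to about 2 mm. The wrist camera is an equidistant fisheye: a pixel r from the principal point sees the ray r / f radians off the axis. A picture is of the moment at which its call begins: read the wrist's pose just before it. calibration takes no time and is no camera call.
- workorder.job_done(): hands the job in; it is judged then, once.
The state is a dict: "time_s": time; "joint_pos": joint angles; "qd": joint speeds; "joint_efforts": joint torques, N m; "ee_pos": TCP position; "eef_rot": TCP orientation; "ft_force": force on the tool from outside, world axes, zero at the start; "torque": the same for the moment, N m; "finger_gap": opening from 0.0 (shut) to 1.0 (fully open); "finger_force": force on a finger pad.
Only numpy, scipy, OpenCV 4.12 (cv2) and the standard library are available. Lean on these libraries where they do the work, as an engineer would, in place of code of your own. Each camera call takes 0.05 s, during which the arm holds its last target. There are 200 camera calls.

## Working session

There is one attempt and no reset: what is moved stays moved. The work goes in short steps, Python scripts to look and compute and a tool call to move; the robot and the scene stay as the last step left them, time stands still between calls to the robot, and variables do not carry over. Pictures are saved under pics/ and viewed, at most 10 in all, crops included, and the job is handed in when it is done.

Besides the shell and the picture viewer there is one more tool, called after ">>>" in YAML: its name, and indented under it one key for each argument. apply_moves: Moves the arm, as the interface text tells. Shifts and turns lie within -1 to 1; 1 stands for 300 mm of shift or 60 degrees of turn. Its arguments: {"type":"object","properties":{"deltas":{"type":"array","items":{"type":"array","items":{"type":"number"}}},"fingers":{"type":"number"}},"required":["deltas"]}

```bash
ls; mkdir -p pics; python3 - <<'E'
from cell import arm, snapshot, calibration
import cv2, numpy as np
np.set_printoptions(precision=4,suppress=True)
for n in ("side","top"):
    cv2.imwrite(f"pics/{n}0.png",snapshot(n)[:,:,::-1]); c=calibration(n); print(n,c)
print(calibration("wrist")); print(arm.read_state(), arm.tcp_to_tips)
E
```

```text
pics
side {'vertical_fov': 46.866357459788716, 'cx': 282.82601213688235, 'cy': 204.61543551265368, 'world_from_camera': array([[-0.8009,  0.459 , -0.3845,  1.1126],
       [ 0.5987,  0.6248, -0.5012,  0.6859],
       [ 0.0101, -0.6316, -0.7752,  1.2904],
       [ 0.    ,  0.    ,  0.    ,  1.    ]])}
top {'vertical_fov': 43.644701803258, 'cx': 281.4085570199012, 'cy': 207.6952657175871, 'world_from_camera': array([[ 0.0192, -0.9846,  0.1738,  0.2746],
       [-0.9998, -0.0203, -0.0046, -0.0143],
       [ 0.0081, -0.1736, -0.9848,  1.797 ],
       [ 0.    ,  0.    ,  0.    ,  1.    ]])}
{'vertical_fov': 65.70646984690485, 'cx': 282.5659939639971, 'cy': 210.8637795564806, 'hand_eye': array([[-0.0007, -0.9608, -0.2772,  0.072 ],
       [ 1.    , -0.0003, -0.0015,  0.0006],
       [ 0.0014, -0.2772,  0.9608, -0.1312],
       [ 0.    ,  0.    ,  0.    ,  1.    ]])}
{'time_s': 0.1, 'joint_pos': array([ 1.1518,  0.3339,  0.0399,  1.4662, -0.0134,  1.3433, -0.0585]), 'qd': array([ 0.0017, -0.0009, -0.0003, -0.001 , -0.0008,  0.0004,  0.0016]), 'joint_efforts': array([  0.0039, -66.0023,   1.3703, -40.6473,   0.0171,   0.009 ,
         0.0001]), 'ee_pos': array([ 0.2042, -0.6167,  0.2415]), 'eef_rot': array([ 0.9872,  0.1592, -0.0002, -0.0007]), 'ft_force': array([-0.2382,  0.5615, -0.4244]), 'torque': array([-0.0147, -0.0346, -0.0506]), 'finger_force': 0.0, 'finger_gap': 0.9998197665221913} 0.011
```

View pics/side0.png

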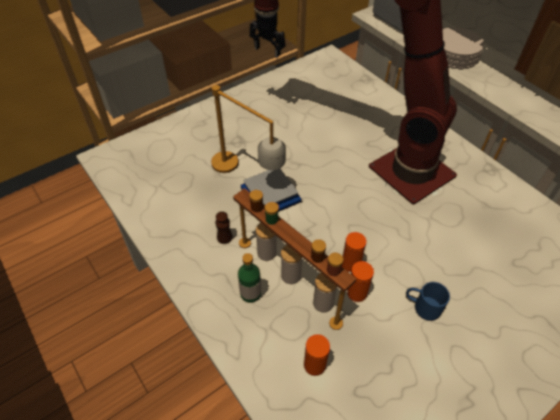

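View pics/top0.png

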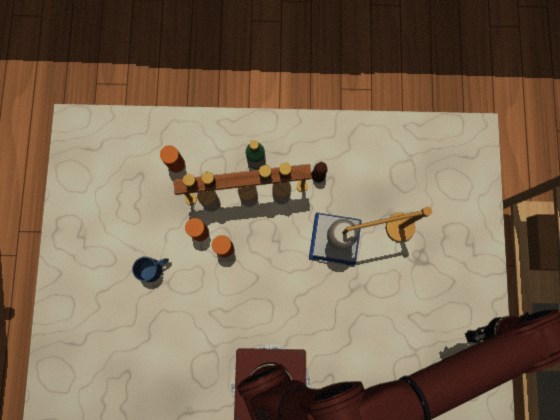

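Side view: three white canisters under the ledge at about (266,242), (290,265), (325,292); orange look-alikes at (355,249), (361,281), (317,355). The lamp shade is at (271,152) over the scale at (271,188). In the top view the canisters show at about (207,197), (248,193) and (282,188), oranges at (171,158), (196,229) and (222,245), shade at (343,234), and lamp foot at (400,228). Next I'll enlarge crops.

```bash
python3 - <<'E'
import cv2
a=cv2.imread("pics/top0.png")[130:280,160:360]; b=cv2.imread("pics/side0.png")[130:330,195:395]
cv2.imwrite("pics/topc.png",cv2.resize(a,(800,600),interpolation=cv2.INTER_CUBIC))
cv2.imwrite("pics/sidec.png",cv2.resize(b,(600,600),interpolation=cv2.INTER_CUBIC))
E
```

```text
(no output)
```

View pics/topc.png

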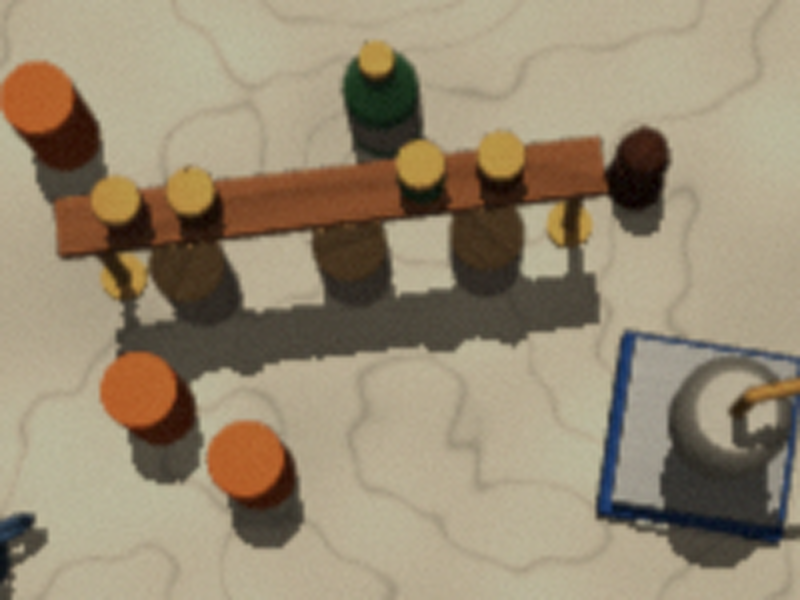

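View pics/sidec.png

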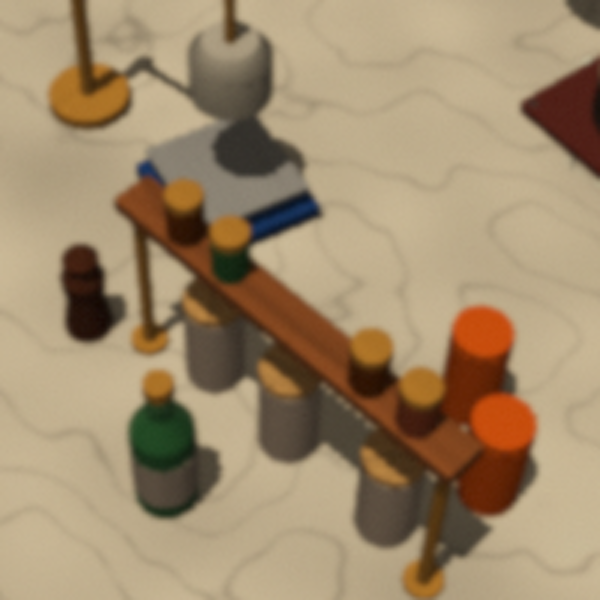

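The crops show the three white canisters with wooden lids: top-crop lids (189,264), (350,245), (487,231), side-crop bases (386,522), (290,437), (215,369). The three bright orange ones stand clear of the ledge and are look-alikes. Next I'll triangulate.

```bash
cat > geo.py <<'E'
import numpy as np
from cell import calibration
np.set_printoptions(precision=4,suppress=True)
def ray(n,px):
    c=calibration(n); f=210/np.tan(np.radians(c["vertical_fov"]/2)); T=c["world_from_camera"]
    d=T[:3,:3]@np.array([(px[0]-c["cx"])/f,(px[1]-c["cy"])/f,1]); return T[:3,3],d/np.linalg.norm(d)
def atz(n,px,z):
    o,d=ray(n,px); return o+d*(z-o[2])/d[2]
def tri(a,b):
    (o,d),(p,e)=a,b
    A=np.array([d,-e]).T; s=np.linalg.lstsq(A,p-o,rcond=None)[0]
    q,r=o+s[0]*d,p+s[1]*e; return (q+r)/2,np.linalg.norm(q-r)
T=lambda x,y:(160+x/4,130+y/4)
S=lambda x,y:(195+x/3,130+y/3)
E
python3 - <<'E'
from geo import *
for k,t,s in (("L",(189,264),(386,522)),("M",(350,245),(290,437)),("R",(487,231),(215,369))):
    print(k,"lid@.13",atz("top",T(*t),.13),"base@0",atz("side",S(*s),0))
for k,t,s in (("ledge far -y",(603,137),(115,203)),("near -y",(607,190),(150,178)),("far +y",(57,200),(455,480)),("near +y",(60,255),(485,448)),
  ("foot+y",(124,277),(424,580)),("foot-y",(569,224),(150,339)),("orange1",(140,390),(483,333)),("orange2",(248,460),(503,425)),("shade",(738,408),(230,30)),("lampfoot",(960,392),(90,92)),
  ("mill",(645,147),(78,260)),("oil",(377,58),(157,385)),("postarm",(1068,325),(62,-120))):
    print(k,*tri(ray("top",T(*t)),ray("side",S(*s))))
for p in ((637,338),(612,512)): print("scale cor",atz("top",T(*p),.052))
for p in ((146,155),(312,190),(205,227)): print("scale cor side",atz("side",S(*p),.052))
E
```

```text
L lid@.13 [0.6022 0.2186 0.13  ] base@0 [0.6018 0.2254 0.    ]
M lid@.13 [0.6206 0.0888 0.13  ] base@0 [0.6192 0.093  0.    ]
R lid@.13 [ 0.6345 -0.022   0.13  ] base@0 [ 0.6327 -0.0201  0.    ]
ledge far -y [ 0.6867 -0.1073  0.2289] 0.006380120597862266
near -y [ 0.644  -0.1106  0.233 ] 0.006158869006176028
far +y [0.6269 0.31   0.2337] 0.008232052015307993
near +y [0.5854 0.3038 0.2337] 0.004245473224609622
foot+y [0.6137 0.2936 0.0021] 0.0030415402024769377
foot-y [ 0.6685 -0.0929  0.0023] 0.003796637587884694
orange1 [0.4945 0.2263 0.2293] 0.02860325867590402
orange2 [ 0.4453  0.1952 -0.002 ] 0.04095581968375284
shade [ 0.4758 -0.2084  0.2587] 0.003011364540657487
lampfoot [ 0.5264 -0.431   0.0146] 0.0007603086204021119
mill [ 0.7109 -0.1505  0.1131] 0.0026207403976137955
oil [0.7576 0.069  0.1954] 0.002641239971233594
postarm [ 0.53   -0.4334  0.3326] 0.0031604983226052904
scale cor [ 0.5618 -0.1506  0.052 ]
scale cor [ 0.4149 -0.1308  0.052 ]
scale cor side [ 0.5458 -0.2755  0.052 ]
scale cor side [ 0.4253 -0.1218  0.052 ]
scale cor side [ 0.5528 -0.1492  0.052 ]
```

```bash
python3 - <<'E'
import cv2
a=cv2.imread("pics/top0.png")[190:290,290:440]; b=cv2.imread("pics/side0.png")[80:220,200:310]
a=cv2.resize(a,None,fx=4,fy=4,interpolation=cv2.INTER_CUBIC);b=cv2.resize(b,None,fx=4,fy=4,interpolation=cv2.INTER_CUBIC)[:, :]
import numpy as np
b=cv2.resize(b,(200*1,int(b.shape[0]*200/b.shape[1])))if 0 else b
cv2.imwrite("pics/lamp_top.png",a); cv2.imwrite("pics/lamp_side.png",b)
E
```

```text
(no output)
```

View pics/lamp_top.png

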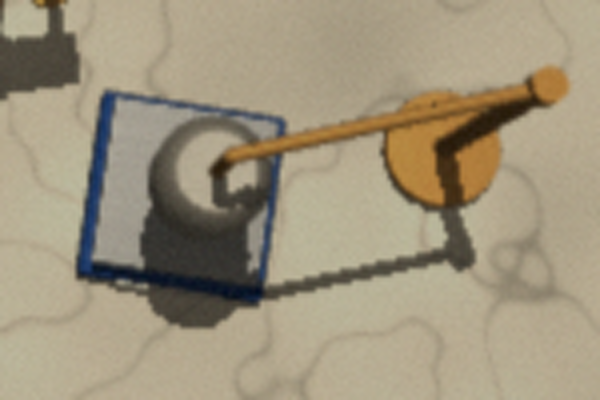

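The enlarged lamp crop shows platform corners at about (115,95), (284,121), (262,290), (92,265), so the scale centre is about (188,192). Shade centre and hinge match the 230 mm arm. Next I'll write the planning helper.

```bash
cat >> geo.py <<'E'
from cell import arm
from scipy.spatial.transform import Rotation as Ro
def pose(yaw,tilt):  # tool x horizontally at yaw, fingers leaning forward along yaw by tilt (deg)
    R=Ro.from_euler('z',yaw,degrees=True)*Ro.from_euler('y',-tilt,degrees=True)
    return R*Ro.from_euler('x',180,degrees=True)
def to(p,R,ref=None):
    if ref is None: s=arm.read_state(); ref=(s["ee_pos"],Ro.from_quat(s["eef_rot"]))
    d=ref[1].inv().apply(np.array(p)-ref[0])/.3; w=(ref[1].inv()*R).as_rotvec()/np.radians(60)
    return np.r_[d,w]
E
python3 - <<'E'
from geo import *
U=lambda x,y:(290+x/4,190+y/4)
print("scale",atz("top",U(188,192),.052)); 
cs=[atz("top",U(*p),.052)[:2] for p in((115,95),(284,121),(262,290),(92,265))]
print(np.array(cs),np.mean(cs,0),[np.linalg.norm(cs[i]-cs[i-1]) for i in range(4)])
for k,t in(("o1",(140,390)),("o2",(248,460))): print(k,atz("top",T(*t),.13))
print(pose(18.3,0).as_quat(), pose(0,30).as_matrix()[:,2],pose(0,30).as_matrix()[:,0])
h=np.array([.528,-.432]);u=np.array([-.226,.974]);t=np.array([u[1],-u[0]])
p=h+.23*u-.10*t; print(p)
print(to([*p,.26],pose(70,0)))
E
```

```text
scale [ 0.4833 -0.2106  0.052 ]
[[ 0.5643 -0.1489]
 [ 0.5451 -0.2914]
 [ 0.4028 -0.2721]
 [ 0.4207 -0.1307]] [ 0.4832 -0.2108] [np.float64(0.14479334908514738), np.float64(0.1438344758248901), np.float64(0.14362248681047146), np.float64(0.14251919601498225)]
o1 [0.4986 0.2532 0.13  ]
o2 [0.4442 0.1647 0.13  ]
[0.9873 0.159  0.     0.    ] [ 0.5   -0.    -0.866] [0.866 0.    0.5  ]
[ 0.3786 -0.2306]
[ 0.9565 -1.0391 -0.0603 -0.0013 -0.0006 -0.8613]
```

>>> apply_moves:
  deltas:
    - [0.92,-1.0,-0.06,0,0,-0.86]
    - [0.92,-1.0,-0.06,0,0,-0.86]
    - [0.92,-1.0,-0.06,0,0,-0.86]
    - [0.92,-1.0,-0.06,0,0,-0.86]
    - [0.92,-1.0,-0.06,0,0,-0.86]
    - [0.92,-1.0,-0.06,0,0,-0.86]
    - [0.92,-1.0,-0.06,0,0,-0.86]
    - [0.92,-1.0,-0.06,0,0,-0.86]
    - [0.92,-1.0,-0.06,0,0,-0.86]
    - [0.92,-1.0,-0.06,0,0,-0.86]
  fingers: -1

```text
time_s: 1.35
ee_pos: [0.3714, -0.2465, 0.2601]
eef_rot: [0.82, 0.572, -0.0, -0.0]
ft_force: [-0.8, 0.1, -0.9]
finger_gap: 0.003
finger_force: 0.0
```

```bash
python3 - <<'E'
from geo import *
s=arm.read_state(); print(s["ee_pos"],Ro.from_quat(s["eef_rot"]).as_matrix()[:,[0,2]].T,s["joint_pos"])
h=np.array([.528,-.432])
def P(a,off,z,yaw):
    u=np.array([np.cos(np.radians(a)),np.sin(np.radians(a))]);t=np.array([u[1],-u[0]])
    return to([*(h+.23*u-off*t),z],pose(yaw,0))
print(P(103,.10,.207,103))
for a in(103,95,87,79,71,63,55,47,39,32): print(a,P(a,.06,.207,a))
E
```

```text
[ 0.3714 -0.2465  0.2601] [[ 0.3453  0.9385  0.0002]
 [-0.0004  0.0004 -1.    ]] [ 0.8507 -0.0797 -0.341   1.889  -0.0275  1.3283  0.1648]
[ 0.059   0.0048  0.1768 -0.0004 -0.0003 -0.5533]
103 [ 0.132   0.1164  0.1768 -0.0004 -0.0003 -0.5533]
95 [ 0.2086  0.1961  0.1768 -0.0005 -0.0003 -0.42  ]
87 [ 0.2733  0.2858  0.1767 -0.0005 -0.0003 -0.2866]
79 [ 0.3248  0.3835  0.1767 -0.0005 -0.0002 -0.1533]
71 [ 0.3623  0.4875  0.1766 -0.0005 -0.0002 -0.02  ]
63 [ 0.385   0.5957  0.1766 -0.0005 -0.0001  0.1134]
55 [ 0.3923  0.706   0.1765 -0.0005 -0.0001  0.2467]
47 [ 0.3843  0.8163  0.1765 -0.0005 -0.0001  0.38  ]
39 [ 0.3609  0.9243  0.1764 -0.0006 -0.      0.5134]
32 [ 0.3284  1.0154  0.1763 -0.0006 -0.      0.63  ]
```

>>> apply_moves:
  deltas:
    - [0.06,0.005,0.09,0,0,-0.17]
    - [0.06,0.005,0.177,0,0,-0.34]
    - [0.06,0.005,0.177,0,0,-0.45]
    - [0.085,0.045,0.177,0,0,-0.5]
    - [0.11,0.08,0.177,0,0,-0.55]
    - [0.132,0.116,0.177,0,0,-0.55]
    - [0.17,0.155,0.177,0,0,-0.49]
    - [0.209,0.196,0.177,0,0,-0.42]
    - [0.241,0.24,0.177,0,0,-0.35]
    - [0.273,0.286,0.177,0,0,-0.287]
    - [0.3,0.334,0.177,0,0,-0.22]
    - [0.325,0.384,0.177,0,0,-0.153]

```text
time_s: 2.85
ee_pos: [0.5148, -0.193, 0.2071]
eef_rot: [0.772, 0.635, 0.0, -0.0]
ft_force: [-1.5, -0.5, 0.8]
finger_gap: 0.006
finger_force: 0.0
```

```bash
python3 - <<'E'
from geo import *
import cv2
from cell import snapshot
cv2.imwrite("pics/push1.png",snapshot("side")[80:300,150:350,::-1].repeat(2,0).repeat(2,1))
s=arm.read_state(); print(s["ee_pos"],s["ft_force"],s["joint_pos"])
h=np.array([.528,-.432])
def P(a,off,z,yaw):
    u=np.array([np.cos(np.radians(a)),np.sin(np.radians(a))]);t=np.array([u[1],-u[0]])
    return to([*(h+.23*u-off*t),z],pose(yaw,0))
for a in(75,71,67,63,59,55,51,47,43,39,35): print(a,P(a,.06,.207,a))
E
```

```text
[ 0.5166 -0.1924  0.2071] [0.6364 0.4292 0.7591] [ 0.6554  0.1843 -0.4244  1.7379  0.0789  1.2353  0.0154]
75 [ 0.0023  0.0437  0.0004  0.001  -0.001   0.0628]
71 [ 0.0108  0.0984  0.0004  0.0009 -0.001   0.1295]
67 [ 0.0155  0.1535  0.0005  0.0009 -0.0011  0.1961]
63 [ 0.0163  0.2088  0.0006  0.0009 -0.0011  0.2628]
59 [ 0.0133  0.264   0.0006  0.0008 -0.0011  0.3295]
55 [ 0.0064  0.3188  0.0007  0.0008 -0.0012  0.3961]
51 [-0.0043  0.3731  0.0007  0.0008 -0.0012  0.4628]
47 [-0.0187  0.4265  0.0008  0.0007 -0.0012  0.5295]
43 [-0.0369  0.4787  0.0008  0.0007 -0.0012  0.5961]
39 [-0.0586  0.5296  0.0008  0.0006 -0.0013  0.6628]
35 [-0.0839  0.5788  0.0008  0.0006 -0.0013  0.7295]
```

View pics/push1.png

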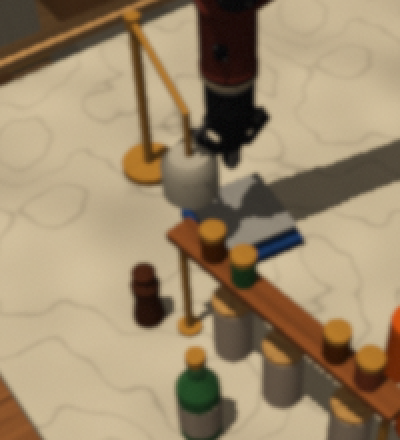

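The picture shows the shade at about (190,175) moving along with the fingers at its robot side, so I'll keep pushing.

>>> apply_moves:
  deltas:
    - [0.002,0.044,0,0,0,0.063]
    - [0.011,0.098,0,0,0,0.13]
    - [0.0155,0.153,0,0,0,0.196]
    - [0.016,0.209,0,0,0,0.263]
    - [0.013,0.264,0,0,0,0.33]
    - [0.006,0.319,0,0,0,0.396]
    - [-0.004,0.373,0,0,0,0.463]
    - [-0.019,0.426,0,0,0,0.53]
    - [-0.037,0.479,0,0,0,0.596]
    - [-0.059,0.53,0,0,0,0.663]
    - [-0.084,0.579,0,0,0,0.73]
    - [-0.084,0.579,0,0,0,0.73]

```text
time_s: 4.4
ee_pos: [0.68, -0.2514, 0.2064]
eef_rot: [0.953, 0.303, -0.0, -0.0]
ft_force: [0.6, -0.2, -0.3]
finger_gap: -0.001
finger_force: 0.0
```

```bash
python3 - <<'E'
from geo import *
s=arm.read_state(); print(s["ee_pos"],s["ft_force"],s["joint_pos"])
print(to([.58,-.17,.24],pose(25,0)))
print(to([.50,-.10,.27],pose(8,20)))
print(to([.50,-.04,.27],pose(8,30)))
E
```

```text
[ 0.68   -0.2514  0.2064] [ 0.6061 -0.242  -0.2915] [ 0.48    0.5235 -0.2827  1.283   0.1431  1.3552 -0.7521]
[-0.1151 -0.4141 -0.1117 -0.0005  0.0003  0.1716]
[-0.198  -0.7587 -0.2115 -0.0798  0.3273  0.4502]
[-0.0824 -0.9219 -0.2115 -0.1195  0.4908  0.4443]
```

>>> apply_moves:
  deltas:
    - [0,-0.1,0,0,0,0]
    - [-0.05,-0.25,-0.05,0,0,0.1]
    - [-0.115,-0.414,-0.11,0,0,0.17]
    - [-0.15,-0.6,-0.2,-0.03,0.15,0.3]
    - [-0.17,-0.76,-0.21,-0.08,0.33,0.44]
    - [-0.08,-0.92,-0.21,-0.12,0.49,0.444]
    - [-0.08,-0.92,-0.21,-0.12,0.49,0.444]
    - [-0.08,-0.92,-0.21,-0.12,0.49,0.444]
    - [-0.08,-0.92,-0.21,-0.12,0.49,0.444]
    - [-0.08,-0.92,-0.21,-0.12,0.49,0.444]
  fingers: 0.8

```text
time_s: 5.65
ee_pos: [0.5011, -0.0399, 0.2703]
eef_rot: [0.964, 0.068, 0.258, -0.018]
ft_force: [-1.0, 0.6, 0.2]
finger_gap: 0.897
finger_force: 0.0
```

```bash
python3 - <<'E'
from geo import *
import cv2
from cell import snapshot
s=arm.read_state(); print(repr(s["ee_pos"]),s["eef_rot"],s["ft_force"],s["joint_pos"])
w=snapshot("wrist"); t=snapshot("top")
im=np.vstack([cv2.resize(w,(560,420))[100:,:], ])
cv2.imwrite("pics/w1.png",w[:,:,::-1]); cv2.imwrite("pics/t1.png",t[:,:,::-1])
c=cv2.resize(t[190:290,290:440],None,fx=2.4,fy=2.4,interpolation=cv2.INTER_CUBIC)
W=np.zeros((600,800,3),np.uint8);W[:420,:560]=w;W[420:,:240][:180]=0
W[420:600,:270]=cv2.resize(t[190:290,290:440],(270,180));W[420:600,280:800]=cv2.resize(t[140:280,140:440],(520,180))
cv2.imwrite("pics/m1.png",W[:,:,::-1])
E
```

```text
array([ 0.5011, -0.0399,  0.2703]) [ 0.9637  0.0678  0.2577 -0.0178] [-0.9977  0.6155  0.1638] [ 0.4823 -0.3186 -0.334   2.1492 -0.3334  0.8103 -1.1216]
```

View pics/m1.png

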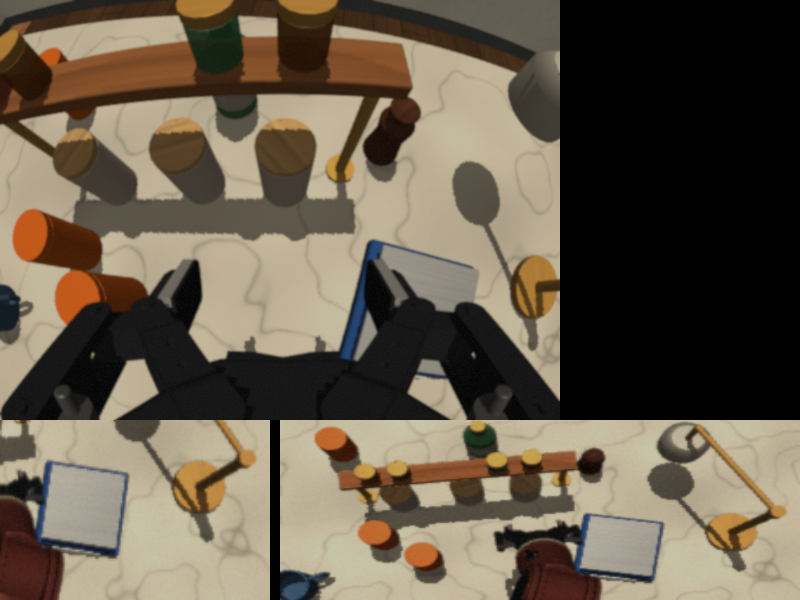

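The lamp shade (535,95 in the wrist view) is well clear of the scale. The wrist view shows lids at about R (286,150), M (180,146) and L (76,154). I'll cross-check these.

```bash
cat >> geo.py <<'E'
def wray(px,p,q):
    c=calibration("wrist"); f=210/np.tan(np.radians(c["vertical_fov"]/2)); v=np.array([px[0]-c["cx"],px[1]-c["cy"]]); r=np.linalg.norm(v); a=r/f
    d=np.r_[v/r*np.sin(a),np.cos(a)]; H=c["hand_eye"]; R=Ro.from_quat(q)
    return R.apply(H[:3,3])+p, R.apply(H[:3,:3]@d)
E
python3 - <<'E'
from geo import *
p=np.array([ 0.5011, -0.0399,  0.2703]);q=[0.9637,0.0678,0.2577,-0.0178]
for k,w,t in (("R",(286,150),(487,231)),("M",(180,146),(350,245)),("L",(76,154),(189,264)),("scale cor -x+y..",None,None)):
    if w: 
        o,d=wray(w,p,q); print(k,"wrist@.13",o+d*(.13-o[2])/d[2],"tri",*tri((o,d),ray("top",T(*t))))
# scale from second top image: lower-left composite: px=290+x*150/270, 190+(y-420)*100/180
V=lambda x,y:(290+x/1.8,190+(y-420)/1.8)
cs=np.array([atz("top",V(*c),.052)[:2] for c in((50,463),(127,473),(117,550),(40,539))]); print(cs,cs.mean(0))
o,d=wray((375,243),p,q); print("scale cor wrist",o+d*(.052-o[2])/d[2]); o,d=wray((478,268),p,q); print(o+d*(.052-o[2])/d[2])
R=pose(8,30); z=R.as_matrix()[:,2]; print(z, to([*(np.array([.634,-.021,.085])-.09*z+.008*z)],R), to(np.array([.634,-.021,.085])+.008*z,R))
E
```

```text
R wrist@.13 [ 0.6294 -0.0252  0.13  ] tri [ 0.6398 -0.023   0.1066] 0.0019021841573788314
M wrist@.13 [0.6212 0.082  0.13  ] tri [0.6252 0.0887 0.1164] 0.004046281086543812
L wrist@.13 [0.6019 0.211  0.13  ] tri [0.6048 0.2198 0.1199] 0.0013241162536969033
[[ 0.5638 -0.1456]
 [ 0.5478 -0.29  ]
 [ 0.4036 -0.2705]
 [ 0.4211 -0.1282]] [ 0.4841 -0.2086]
scale cor wrist [ 0.5643 -0.1401  0.052 ]
[ 0.5479 -0.2855  0.052 ]
[ 0.4951  0.0696 -0.866 ] [ 0.0801 -0.0006  0.4849  0.0002  0.0011  0.0005] [ 0.0804 -0.0006  0.7849  0.0002  0.0011  0.0005]
```

```bash
python3 - <<'E'
from geo import *
R=pose(8,37); z=R.as_matrix()[:,2]; g=np.array([.632,-.0225,.085])
for k in(.10,.06,.03,0): print(k,to(g+(.008-k)*z,R))
E
```

```text
0.1 [0.0363 0.0034 0.4502 0.0001 0.1178 0.0005]
0.06 [0.0527 0.0034 0.5825 0.0001 0.1178 0.0005]
0.03 [0.065  0.0034 0.6818 0.0001 0.1178 0.0005]
0 [0.0773 0.0034 0.781  0.0001 0.1178 0.0005]
```

>>> apply_moves:
  deltas:
    - [0.01,0.003,0.15,0,0.05,0]
    - [0.036,0.003,0.3,0,0.118,0]
    - [0.036,0.003,0.45,0,0.118,0]
    - [0.044,0.003,0.52,0,0.118,0]
    - [0.053,0.003,0.58,0,0.118,0]
    - [0.059,0.003,0.63,0,0.118,0]
    - [0.065,0.003,0.68,0,0.118,0]
    - [0.071,0.003,0.73,0,0.118,0]
    - [0.077,0.003,0.78,0,0.118,0]
    - [0.077,0.003,0.78,0,0.118,0]

```text
time_s: 7.0
ee_pos: [0.6366, -0.0215, 0.0779]
eef_rot: [0.946, 0.066, 0.316, -0.022]
ft_force: [-0.0, 1.0, -0.5]
finger_gap: 0.899
finger_force: 0.0
```

```bash
python3 - <<'E'
from geo import *
import cv2
from cell import snapshot
s=arm.read_state(); print(s["ee_pos"],s["ft_force"],s["torque"],s["joint_pos"])
w=snapshot("wrist"); t=snapshot("side")
W=np.zeros((420,800,3),np.uint8);W[:,:560]=w;W[:240,560:]=cv2.resize(t[190:310,220:340],(240,240))
cv2.imwrite("pics/m2.png",W[:,:,::-1])
E
```

```text
[ 0.6366 -0.0215  0.0779] [-0.0381  1.0369 -0.5022] [-0.0945  0.6665  0.0055] [ 0.33    0.1943 -0.3338  2.199  -0.2792  0.1253 -1.142 ]
```

View pics/m2.png

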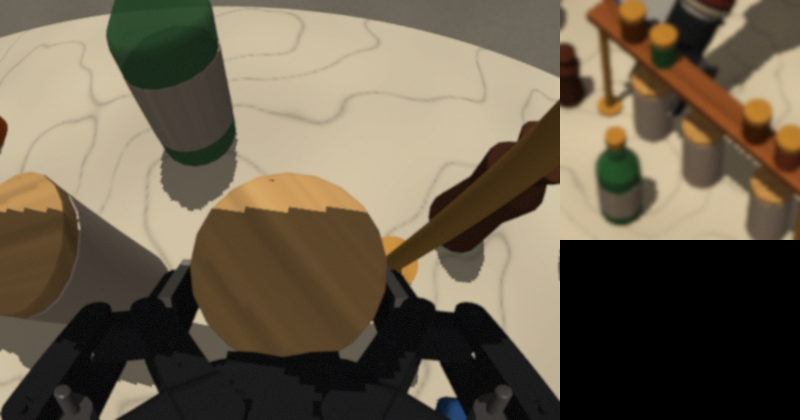

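The lid of the right-hand canister is centred at about (290,265) between the pads, with the board clear. Close with a 2 mm centring shift, then lift.

>>> apply_moves:
  deltas:
    - [0,0.006,0,0,0,0]
    - [0,0.006,0,0,0,0]
    - [0,0.006,0,0,0,0]
    - [0,0.006,0,0,0,0]
    - [0,0.006,0,0,0,0]
    - [0,0.006,0,0,0,0]
  fingers: -1

```text
time_s: 7.85
ee_pos: [0.6367, -0.0238, 0.0795]
eef_rot: [0.946, 0.066, 0.317, -0.021]
ft_force: [-3.3, -1.9, 5.9]
finger_gap: 0.701
finger_force: 66.4
```

>>> apply_moves:
  deltas:
    - [0.005,0,-0.007,0,0,0]
    - [0.015,0,-0.02,0,0,0]
    - [0.025,0,-0.033,0,0,0]
    - [0.035,0,-0.047,0,0,0]
    - [0.04,0,-0.053,0,0,0]
    - [0.04,0,-0.053,0,0,0]
    - [0.04,0,-0.053,0,0,0]
    - [0.04,0,-0.053,0,0,0]

```text
time_s: 8.85
ee_pos: [0.6363, -0.0234, 0.0988]
eef_rot: [0.946, 0.066, 0.317, -0.022]
ft_force: [-0.3, 0.4, -3.4]
finger_gap: 0.699
finger_force: 65.7
```

```bash
python3 - <<'E'
from geo import *
from cell import snapshot
F=[]
for _ in range(6):
    s=arm.read_state();F.append(np.r_[s["ft_force"],s["torque"]]);snapshot("top")
print(np.mean(F,0),np.std(F,0),s["ee_pos"],s["joint_pos"],s["finger_gap"])
E
```

```text
[-0.1004  0.2575 -2.825  -0.1395  0.9878  0.0179] [0.5764 0.2846 0.4636 0.0235 0.0293 0.0242] [ 0.6364 -0.0234  0.0989] [ 0.3325  0.1544 -0.3291  2.1876 -0.2776  0.1746 -1.1494] 0.6989413694206202
```

Right canister weighs about 0.28 kg, so it is almost empty. I'll set it back in its place and retreat.

>>> apply_moves:
  deltas:
    - [-0.01,0,0.013,0,0,0]
    - [-0.02,0,0.027,0,0,0]
    - [-0.028,0,0.037,0,0,0]
    - [-0.034,0,0.045,0,0,0]
    - [-0.038,0,0.05,0,0,0]
    - [-0.04,0,0.053,0,0,0]
    - [-0.04,0,0.053,0,0,0]
    - [-0.04,0,0.053,0,0,0]

```text
time_s: 10.15
ee_pos: [0.6368, -0.0234, 0.0795]
eef_rot: [0.946, 0.066, 0.318, -0.022]
ft_force: [-0.6, 0.1, 0.3]
finger_gap: 0.698
finger_force: 65.9
```

>>> apply_moves:
  deltas:
    - [0,0,0,0,0,0]
    - [0,0,0,0,0,0]
    - [0,0,0,0,0,0]
    - [0,0,-0.03,0,0,0]
    - [0,0,-0.07,0,0,0]
    - [0,0,-0.13,0,0,0]
    - [0,0,-0.21,0,0,0]
    - [0,0,-0.3,0,0,0]
    - [0,0,-0.38,0,0,0]
    - [0,0,-0.4,0,0,0]
    - [0,0,-0.4,0,0,0]
  fingers: 0.8

```text
time_s: 11.52
ee_pos: [0.5649, -0.0336, 0.1753]
eef_rot: [0.946, 0.066, 0.318, -0.021]
ft_force: [0.0, 0.6, -0.1]
finger_gap: 0.9
finger_force: 0.0
```

```bash
python3 - <<'E'
from geo import *
import cv2
from cell import snapshot
s=arm.read_state(); print(repr(s["ee_pos"]),repr(s["eef_rot"]),s["ft_force"],s["joint_pos"])
w=snapshot("wrist"); cv2.imwrite("pics/m3.png",w[:,:,::-1])
R=pose(8,36); z=R.as_matrix()[:,2]; g=np.array([.620,.0885,.09])
for k in(.12,.06,.03,0): print(k,to(g+(.008-k)*z,R))
E
```

```text
array([ 0.5649, -0.0336,  0.1753]) array([ 0.9457,  0.0664,  0.3176, -0.0213]) [ 0.0181  0.6144 -0.0769] [ 0.4694 -0.1207 -0.3901  2.2625 -0.4595  0.3871 -0.9899]
0.12 [ 0.0276 -0.3768 -0.0046  0.0009 -0.0179  0.0009]
0.06 [ 0.0239 -0.377   0.1954  0.0009 -0.0179  0.0009]
0.03 [ 0.022  -0.3771  0.2953  0.0009 -0.0179  0.0009]
0 [ 0.0201 -0.3772  0.3953  0.0009 -0.0179  0.0009]
```

View pics/m3.png

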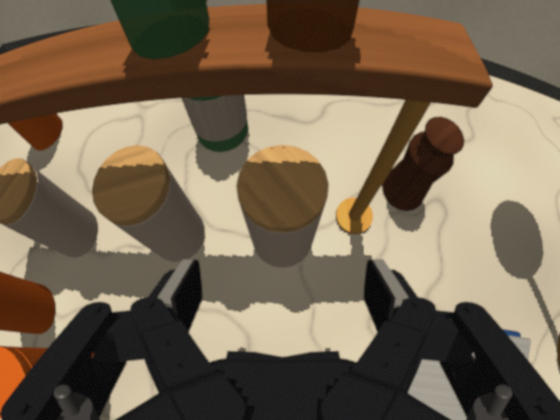

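The picture shows the right canister upright in its place at (282,190), and the middle lid at (132,185). I'll refine M and L using R as the reference.

```bash
python3 - <<'E'
from geo import *
p=np.array([ 0.5649, -0.0336,  0.1753]);q=[0.9457,0.0664,0.3176,-0.0213]
for k,w in (("R",(282.5,189)),("M",(132,185)),("L",(0,190))):
    o,d=wray(w,p,q); print(k,o+d*(.13-o[2])/d[2])
E
```

```text
R [ 0.6318 -0.0243  0.13  ]
M [0.6214 0.0819 0.13  ]
L [0.6015 0.2266 0.13  ]
```

>>> apply_moves:
  deltas:
    - [0.01,-0.12,-0.02,0,0,0]
    - [0.02,-0.25,-0.02,0,-0.018,0]
    - [0.027,-0.365,0,0,-0.018,0]
    - [0.026,-0.365,0.08,0,-0.018,0]
    - [0.024,-0.365,0.15,0,-0.018,0]
    - [0.024,-0.365,0.2,0,-0.018,0]
    - [0.023,-0.365,0.25,0,-0.018,0]
    - [0.022,-0.365,0.3,0,-0.018,0]
    - [0.021,-0.365,0.35,0,-0.018,0]
    - [0.02,-0.365,0.395,0,-0.018,0]
    - [0.02,-0.365,0.395,0,-0.018,0]

```text
time_s: 12.95
ee_pos: [0.6244, 0.0865, 0.0818]
eef_rot: [0.949, 0.067, 0.307, -0.022]
ft_force: [0.6, -0.3, 0.7]
finger_gap: 0.903
finger_force: 0.0
```

```bash
python3 - <<'E'
from geo import *
import cv2
from cell import snapshot
s=arm.read_state(); print(s["ee_pos"],s["ft_force"],s["joint_pos"])
w=snapshot("wrist"); cv2.imwrite("pics/m4.png",w[:,:,::-1])
h=cv2.cvtColor(w,cv2.COLOR_RGB2HSV)
m=((h[...,1]>95)&(h[...,0]<28)&(h[...,2]>50)).astype(np.uint8)
n,l,st,c=cv2.connectedComponentsWithStats(m)
for i in range(1,n):
    if st[i,4]>800: print(st[i],c[i])
for y in (220,240,260): print("".join("#" if v else "." for v in m[y,::6]))
E
```

```text
[0.6244 0.0865 0.0818] [ 0.605  -0.3357  0.6857] [ 0.3674  0.2047 -0.6417  2.1945  0.8481  0.2276 -2.434 ]
[   0   23   74  135 5651] [ 29.7386 102.3872]
[  183   176   190   181 27089] [277.4499 267.0398]
[   0  189   40  132 4032] [ 16.3358 252.1959]
[ 486  192   74  144 8984] [526.9081 263.5887]
######...........................###########################.......................###########
#######.........................##############################....................############
#######........................###############################...................#############
```

>>> apply_moves:
  deltas:
    - [0,-0.005,0,0,0,0]
    - [0,-0.005,0,0,0,0]
    - [0,-0.005,0,0,0,0]
    - [0,-0.005,0,0,0,0]
    - [0,-0.005,0,0,0,0]
    - [0,-0.005,0,0,0,0]
  fingers: -1

```text
time_s: 13.75
ee_pos: [0.6251, 0.0878, 0.0843]
eef_rot: [0.949, 0.067, 0.309, -0.022]
ft_force: [-1.8, 5.7, 3.4]
finger_gap: 0.699
finger_force: 67.7
```

>>> apply_moves:
  deltas:
    - [0.005,0,-0.007,0,0,0]
    - [0.015,0,-0.02,0,0,0]
    - [0.025,0,-0.033,0,0,0]
    - [0.035,0,-0.047,0,0,0]
    - [0.04,0,-0.053,0,0,0]
    - [0.04,0,-0.053,0,0,0]
    - [0.04,0,-0.053,0,0,0]
    - [0.04,0,-0.053,0,0,0]

```text
time_s: 14.75
ee_pos: [0.625, 0.0871, 0.1035]
eef_rot: [0.949, 0.067, 0.308, -0.021]
ft_force: [-0.1, 0.2, -6.7]
finger_gap: 0.699
finger_force: 66.8
```

```bash
python3 - <<'E'
from geo import *
from cell import snapshot
F=[]
for _ in range(5):
    s=arm.read_state();F.append(np.r_[s["ft_force"],s["torque"]]);snapshot("top")
print(np.mean(F,0),np.std(F,0),s["ee_pos"],s["eef_rot"],s["joint_pos"],s["finger_gap"])
E
```

```text
[ 0.2665 -0.1595 -7.3513 -0.2186  1.4592  0.0081] [0.2763 0.5786 0.5642 0.0312 0.0146 0.0386] [0.6251 0.0872 0.1036] [ 0.9488  0.0667  0.3081 -0.0211] [ 0.4524  0.1741 -0.7284  2.1773  0.708   0.2627 -2.2968] 0.6960116263917722
```

Middle canister weighs about 0.75 kg: it is the full one. I'll plan the way out and over to the scale.

```bash
python3 - <<'E'
from geo import *
p=np.array([.6244,.0865,.0818]);q=[.949,.067,.307,-.022]
o,d=wray((278,266),p,q); a=o+d*(.13-o[2])/d[2]; print("axis",a, "in ledge x rel TCP",(a-p)[:2]@np.array([.99,.14]))
s=arm.read_state(); P=s["ee_pos"]; Rn=Ro.from_quat(s["eef_rot"]); e=np.array([.99,.14,0])
print("tilt",np.degrees(np.arcsin(Rn.as_matrix()[2,0])))
for t in (P-.04*e+[0,0,.004],P-.09*e+[0,0,.015],[.53,.02,.19],[.50,-.10,.20],[.489,-.207,.185]): print(to(t,Rn))
E
```

```text
axis [0.6235 0.0876 0.13  ] in ledge x rel TCP -0.0007841236382345151
tilt 35.98194619702299
[-0.1     0.0001 -0.0891  0.      0.      0.    ]
[-0.2133  0.0002 -0.2167  0.      0.      0.    ]
[-0.1104  0.1778 -0.4356  0.      0.      0.    ]
[-0.2163  0.5599 -0.5533  0.      0.      0.    ]
[-0.3156  0.9079 -0.5631  0.      0.      0.    ]
```

>>> apply_moves:
  deltas:
    - [-0.03,0,-0.025,0,0,0]
    - [-0.07,0,-0.06,0,0,0]
    - [-0.1,0,-0.089,0,0,0]
    - [-0.16,0,-0.15,0,0,0]
    - [-0.213,0,-0.217,0,0,0]
    - [-0.2,0.03,-0.29,0,0,0]
    - [-0.16,0.08,-0.36,0,0,0]
    - [-0.12,0.14,-0.42,0,0,0]
    - [-0.11,0.178,-0.436,0,0,0]
    - [-0.11,0.178,-0.436,0,0,0]

```text
time_s: 16.25
ee_pos: [0.5296, 0.0194, 0.1904]
eef_rot: [0.949, 0.066, 0.309, -0.021]
ft_force: [-0.5, 0.7, -6.6]
finger_gap: 0.701
finger_force: 68.0
```

```bash
python3 - <<'E'
from geo import *
s=arm.read_state(); print(s["ee_pos"],s["ft_force"],s["joint_pos"],s["finger_gap"])
for y in (8,20,30): print(y,to([.51,-.10,.20],pose(y,36)),to([.484+.0025*np.cos(np.radians(y)),-.208+.0025*np.sin(np.radians(y)),.185],pose(y,36)))
E
```

```text
[0.5296 0.0194 0.1904] [-0.513   0.7486 -6.5996] [ 0.5018 -0.2446 -0.5312  2.3006 -0.3994  0.4501 -1.1799] 0.700970696589019
8 [-0.0787  0.3851 -0.0958  0.0018 -0.0004  0.0006] [-0.2115  0.7295 -0.1298  0.0018 -0.0004  0.0006]
20 [-0.0787  0.3851 -0.0958  0.1194 -0.0002 -0.1611] [-0.2116  0.7278 -0.1299  0.1194 -0.0002 -0.1611]
30 [-0.0787  0.3851 -0.0958  0.2173 -0.0001 -0.296 ] [-0.212   0.7264 -0.1301  0.2173 -0.0001 -0.296 ]
```

>>> apply_moves:
  deltas:
    - [-0.02,0.08,-0.03,0.036,0,-0.049]
    - [-0.04,0.2,-0.06,0.072,0,-0.099]
    - [-0.079,0.32,-0.096,0.109,0,-0.148]
    - [-0.1,0.42,-0.11,0.145,0,-0.197]
    - [-0.14,0.53,-0.12,0.181,0,-0.247]
    - [-0.17,0.63,-0.13,0.217,0,-0.296]
    - [-0.212,0.726,-0.13,0.217,0,-0.296]
    - [-0.212,0.726,-0.13,0.217,0,-0.296]
    - [-0.212,0.726,-0.13,0.217,0,-0.296]

```text
time_s: 17.38
ee_pos: [0.4867, -0.2052, 0.184]
eef_rot: [0.919, 0.247, 0.298, -0.081]
ft_force: [-0.5, 0.1, -7.4]
finger_gap: 0.697
finger_force: 68.8
```

```bash
python3 - <<'E'
from geo import *
import cv2
from cell import snapshot
s=arm.read_state(); print(s["ee_pos"],s["eef_rot"],s["ft_force"],s["joint_pos"],s["finger_gap"])
M=Ro.from_quat(s["eef_rot"]).as_matrix(); print("tilt",np.degrees(np.arcsin(M[2,0])), "roll",M[2,1])
t=snapshot("top");b=snapshot("side");w=snapshot("wrist")
W=np.zeros((600,800,3),np.uint8)
W[:400,:400]=cv2.resize(t[185:285,280:380],(400,400),interpolation=cv2.INTER_CUBIC);W[:400,400:]=cv2.resize(b[110:230,210:330],(400,400),interpolation=cv2.INTER_CUBIC)
W[400:,:267]=cv2.resize(w,(267,200)); W[400:,280:700]=cv2.resize(b[200:320,200:452],(420,200))
cv2.imwrite("pics/m5.png",W[:,:,::-1])
E
```

```text
[ 0.4867 -0.2052  0.184 ] [ 0.9187  0.2466  0.2978 -0.0807] [-0.4823  0.1445 -7.3643] [ 0.4919  0.0053  0.1944  2.1201 -0.7596  0.9264  0.0833] 0.6973843526300972
tilt 35.93764343258886 roll -0.0013569347985073754
```

View pics/m5.png

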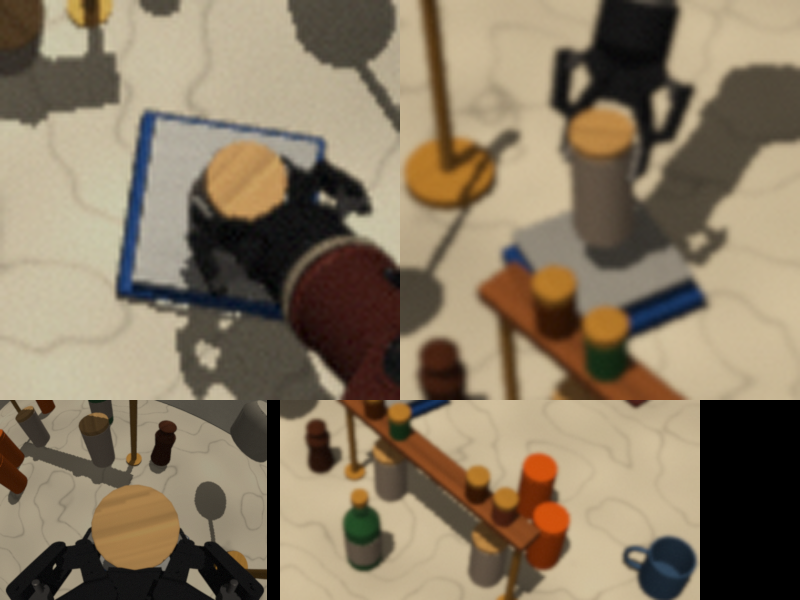

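The canister hangs upright over the platform (lid at (247,180) in the top crop, (602,133) in the side crop), and the other two stand in their places. Next I'll work out the placing offset.

```bash
python3 - <<'E'
from geo import *
a=ray("top",(280+247/4,185+180/4)); b=ray("side",(210+202*.3,110+133*.3))
print("tri lid",*tri(a,b)); print(atz("top",(280+247/4,185+180/4),.2295),atz("side",(210+202*.3,110+133*.3),.2295))
s=arm.read_state(); P=s["ee_pos"];R=pose(30,36); ref=(P,Ro.from_quat(s["eef_rot"]))
f=np.array([np.cos(np.radians(30)),np.sin(np.radians(30)),0])
for zb in (.065,.055,.050,.045,.042): print(zb,to([*(np.array([.484,-.2085])+.0025*f[:2]),zb+.0845],R))
E
```

```text
tri lid [ 0.4852 -0.2034  0.2261] 0.005288113025501678
[ 0.4866 -0.2049  0.2295] [ 0.4857 -0.1983  0.2295]
0.065 [-0.0736  0.005   0.0914 -0.0015  0.0003  0.0014]
0.055 [-0.0932  0.005   0.1183 -0.0015  0.0003  0.0014]
0.05 [-0.103   0.005   0.1318 -0.0015  0.0003  0.0014]
0.045 [-0.1128  0.005   0.1453 -0.0015  0.0003  0.0014]
0.042 [-0.1187  0.005   0.1534 -0.0015  0.0003  0.0014]
```

>>> apply_moves:
  deltas:
    - [-0.03,0.007,0.03,0,0,0]
    - [-0.055,0.007,0.06,0,0,0]
    - [-0.079,0.007,0.087,0,0,0]
    - [-0.089,0.007,0.101,0,0,0]
    - [-0.098,0.007,0.114,0,0,0]
    - [-0.103,0.007,0.121,0,0,0]
    - [-0.108,0.007,0.128,0,0,0]
    - [-0.113,0.007,0.135,0,0,0]
    - [-0.118,0.007,0.141,0,0,0]
    - [-0.118,0.007,0.141,0,0,0]
    - [-0.118,0.007,0.141,0,0,0]

```text
time_s: 18.9
ee_pos: [0.4847, -0.2099, 0.1299]
eef_rot: [0.919, 0.246, 0.298, -0.08]
ft_force: [-1.5, 0.8, -3.4]
finger_gap: 0.7
finger_force: 69.2
```

>>> apply_moves:
  deltas:
    - [-0.003,0,0.004,0,0,0]
    - [-0.006,0,0.0075,0,0,0]
    - [-0.0085,0,0.0115,0,0,0]
    - [-0.0085,0,0.0115,0,0,0]
    - [-0.0085,0,0.0115,0,0,0]

```text
time_s: 19.52
ee_pos: [0.4847, -0.2099, 0.1255]
eef_rot: [0.919, 0.246, 0.298, -0.08]
ft_force: [0.3, 0.8, -0.4]
finger_gap: 0.699
finger_force: 69.4
```

>>> apply_moves:
  deltas:
    - [0,0,0,0,0,0]
    - [0,0,0,0,0,0]
    - [0,0,0,0,0,0]
    - [0,0,0,0,0,0]
    - [0,0,-0.03,0,0,0]
    - [0,0,-0.07,0,0,0]
    - [0,0,-0.13,0,0,0]
    - [0,0,-0.21,0,0,0]
    - [0,0,-0.3,0,0,0]
    - [0,0,-0.38,0,0,0]
    - [0,0,-0.45,0,0,0]
    - [0,0,-0.45,0,0,0]
  fingers: 0.8

```text
time_s: 21.02
ee_pos: [0.4154, -0.2513, 0.2367]
eef_rot: [0.919, 0.246, 0.299, -0.079]
ft_force: [-0.0, 0.3, -0.8]
finger_gap: 0.904
finger_force: 0.0
```

```bash
python3 - <<'E'
from geo import *
import cv2
from cell import snapshot
s=arm.read_state(); print(s["ee_pos"],s["ft_force"],s["joint_pos"])
t=snapshot("top");cv2.imwrite("pics/t6.png",t[:,:,::-1])
h=cv2.cvtColor(t,cv2.COLOR_RGB2HSV)
m=((h[...,1]>70)&(h[...,0]<28)&(h[...,2]>120)).astype(np.uint8)
c=m[205:265,310:375]
for r in c[::2]: print("".join("#" if v else "." for v in r))
n,l,st,ce=cv2.connectedComponentsWithStats(c); 
for i in range(1,n):
    if st[i,4]>100: px=ce[i]+[310,205]; print(st[i],px,atz("top",px,.171))
E
```

```text
[ 0.4154 -0.2513  0.2367] [-0.0068  0.2611 -0.7545] [ 0.5849 -0.0883  0.2811  2.0867 -0.6722  1.1115  0.1171]
.................................................................
.................................................................
.................................................................
.................................................................
.................................................................
.................................................................
.................................................................
.................................................................
.................................................................
.................................................................
.........................###########.............................
.......................###############...........................
.....................###################.........................
.....................###################.........................
.....................###################.........................

[... 357 characters left out ...]
......................................
.................................................................
.................................................................
.................................................................
.................................................................
.................................................................
.................................................................
.................................................................
.................................................................
.................................................................
[ 21  19  19  19 303] [340.0924 233.1221] [ 0.4846 -0.2069  0.171 ]
```

```bash
python3 -c "
from cell import workorder; print(workorder.job_done())"
```

```text
the job is handed in; nothing more can be done
None
```

I swung the lamp clear and set the full canister (the middle one, about 0.75 kg) on the scale. By the top camera it stands upright within about 4 mm of the centre. The right-hand canister (about 0.28 kg) went back in its place, I did not lift the left one, and I left everything else alone; the job is handed in, with no verdict shown.

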